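# Load the autosampler tray in run order

## Task

Move the four colour-capped sample vials from the grey bench rack into the violet autosampler tray, keeping their order as counted from each holder's white end: the vial nearest the rack's white end goes into the pocket nearest the tray's white end, and so on. Set each one down gently, upright and fully on its pocket's floor, without dropping it or knocking any vial over, and leave all four standing still.

Things in the scene. Friction and masses are not known exactly. Their poses are not given: they have to be found in the camera images.
- vial_blue: Loose amber glass sample vial with a blue screw cap: an upright cylinder 27 mm in diameter and 95 mm tall (glass up to 76 mm, cap 26 mm wide from 80 to 95 mm), 60 g or so. Origin at the centre of its underside, z up its axis. It starts upright in a pocket of the grey rack, beside the tag of its cap's colour.
- vial_yellow: Loose amber glass sample vial with a yellow screw cap: an upright cylinder 27 mm in diameter and 95 mm tall (glass up to 76 mm, cap 26 mm wide from 80 to 95 mm), 60 g or so. Origin at the centre of its underside, z up its axis. It starts upright in a pocket of the grey rack, beside the tag of its cap's colour.
- vial_red: Loose amber glass sample vial with a red screw cap: an upright cylinder 27 mm in diameter and 95 mm tall (glass up to 76 mm, cap 26 mm wide from 80 to 95 mm), 60 g or so. Origin at the centre of its underside, z up its axis. It starts upright in a pocket of the grey rack, beside the tag of its cap's colour.
- vial_green: Loose amber glass sample vial with a green screw cap: an upright cylinder 27 mm in diameter and 95 mm tall (glass up to 76 mm, cap 26 mm wide from 80 to 95 mm), 60 g or so. Origin at the centre of its underside, z up its axis. It starts upright in a pocket of the grey rack, beside the tag of its cap's colour.
- tag_blue: Fixed blue tile, 20 x 36 x 5 mm, on top of the grey rack's ledge, marking the home pocket of the blue-capped vial: that pocket's centre lies 42 mm from the tile's origin along the tile's +x (which is the rack's +x). Origin at the centre of its underside. It stays where it is.
- tag_yellow: Fixed yellow tile, 20 x 36 x 5 mm, on top of the grey rack's ledge, marking the home pocket of the yellow-capped vial: that pocket's centre lies 42 mm from the tile's origin along the tile's +x (which is the rack's +x). Origin at the centre of its underside. It stays where it is.
- tag_red: Fixed red tile, 20 x 36 x 5 mm, on top of the grey rack's ledge, marking the home pocket of the red-capped vial: that pocket's centre lies 42 mm from the tile's origin along the tile's +x (which is the rack's +x). Origin at the centre of its underside. It stays where it is.
- tag_green: Fixed green tile, 20 x 36 x 5 mm, on top of the grey rack's ledge, marking the home pocket of the green-capped vial: that pocket's centre lies 42 mm from the tile's origin along the tile's +x (which is the rack's +x). Origin at the centre of its underside. It stays where it is.
- rack: Fixed grey vial rack, 58 x 214 mm, full at the start. Origin: mid-row, on the bench. Four pockets in a row at y = +78, +26, -26, -78 mm (x = 0), first to fourth from the white end: 46 mm square inside, floor 8 mm above the origin, walls 6 mm thick, 30 mm high. White end: a white block at the +y end, 45 mm high, y = 107 to 121 mm. A ledge 26 mm wide, 30 mm high, along its -x side carries the tags.
- tray: Fixed violet anodised autosampler tray, 58 x 214 mm, empty at the start, no ledge or tags, turned any way. Origin: mid-row, on the bench. Four pockets in a row at y = +78, +26, -26, -78 mm (x = 0), first to fourth from the white end: 46 mm square inside, floor 8 mm above the origin, walls 6 mm thick, 30 mm high. White end: a white block at the +y end, 45 mm high, y = 107 to 121 mm.
Not all that is in view belongs to the job. Leave any turquoise look-alike of the vial_green alone. Leave any pink look-alike of the vial_red alone.

How it is judged:
By the outcome, as a careful person would: the job done as asked, in the order asked, and still so for the second after the job is handed in, with the robot touching nothing.
It also fails if it takes over 120 s, if anything falls off the work surface, if the arm or the gripper's body presses on something with over 40 N, if the wrist force passes 120 N, or if a joint passes its speed limit or range.

## Robot

A 6-joint arm with a two-finger parallel gripper is mounted at the origin on the work surface. World frame = base frame: x ahead of the robot, y to its left, z up, the work surface at z = 0. Lengths are in m, angles in rad, forces in N, time in s.
With the tool pointing down it reaches from about 0.375 to 0.925 m from the base axis. Payload 5.7 kg.
Tool frame: the origin (TCP) lies midway between the tips of the shut fingers; the grasp point (between the pads) lies 19 mm behind it (pinch_z is the distance from the TCP to the grasp point, in m); z points along the fingers, y is the line along which they close (so a half turn about z gives the same grasp; the last joint's range is limited). The gripper opens to 88 mm and grips with 3 to 60 N. Pads are 20 mm wide; open, the fingers measure 115 mm over their backs; the gripper's body (75 mm by 178 mm) begins 61 mm behind the grasp point.
Start: joints at [-1.401, 0.359, 1.51, -0, 1.272, -0.115], TCP at [0.169, -0.576, 0.223] pointing down, gripper open.
Joint ranges: [-2.97, 2.97], [-1.01, 2.36], [0.21, 2.38], [-0.96, 4.11], [0.2, 2.71], [-2.98, 2.98]. Speed limits (rad/s): [2.39, 2.39, 3.14, 3.14, 3.14, 3.14].

## Interface

Orientations are given as [roll, pitch, yaw] about the fixed x, y, z axes, in that order (R = Rz(yaw) Ry(pitch) Rx(roll)).
In Python, from cell import * gives the robot as it stands.
- The arm moves only by the shell command python3 -m inch 'ROWS'. ROWS is JSON, a list of rows, each a list of 3 entries, a list of its own where there are three numbers: the shift along the tool's x, y, z in mm, then the turn, a rotation vector about the tool's x, y, z in rad, then the finger opening in mm, from 0 to 87.8. In form: [[[x, y, z], [ax, ay, az], gripper], ...]. A call has 1 to 8 rows; each row is the pose to reach, as a shift and turn from the pose commanded when the call began, along the tool's axes at that moment; what a row does not reach only later rows make up. A row lasts 1/8 s, in which the tool goes at most 62.5 mm and 10.7 degrees, less where a joint would pass 70% of its speed; a pose out of reach is approached as far as the arm can. A call with a gripper value outside its range is refused whole. The fingers move at their own pace and stop on an object; the grip force is fixed at half the most. Time passes only in rows, so rows that repeat a pose let the fingers close. It gives the time, the measured TCP pose, the force, the opening and the grip force at its end, in the units of the state.
- read_state(): the state, without advancing time (a new reading comes with each control period).
- read_camera(name): name is "scene" or "top" or "wrist"; returns the picture (480x640x3 uint8, red, green, blue); there is no depth.
- calibration(name): a dict with "fx", "fy", "cx", "cy" (pixels), "R" (3x3) and "t" (3): a world point X has camera coordinates R X + t. Camera axes: x right, y down, z forward; pixel columns grow to the right and rows downward; lengths in m; the calibration is good to about 2 mm. A picture is of the moment at which its call begins: read the wrist's pose just before it. calibration takes no time and is no camera call; for the wrist camera it gives the pose at the moment of the call.
- sign_off(): hands the job in; it is judged then, once.
The state is a dict: "t": time; "joint_positions": joint angles; "joint_vel": joint speeds; "joint_efforts": joint torques, N m; "eef_pos": TCP position; "tool_rot": TCP orientation; "contact_force": force on the tool from outside, world axes, zero at the start; "wrist_torque": the same for the moment, N m; "gripper_width": opening from 0.0 (shut) to 1.0 (fully open); "grip_force": force on a finger pad.
Only numpy, scipy, OpenCV 4.12 (cv2) and the standard library are available. Lean on these libraries where they do the work, as an engineer would, in place of code of your own. Each camera call takes 0.05 s, during which the arm holds its last target. There are 200 camera calls.

## Working session

There is one attempt and no reset: what is moved stays moved. The work goes in short steps, Python scripts to look and compute and a shell command to move; the robot and the scene stay as the last step left them, time stands still between calls to the robot, and variables do not carry over. Pictures are saved under pics/ and viewed, at most 14 in all, crops included, and the job is handed in when it is done.

```bash
mkdir -p pics; ls; python3 - <<'E'
from cell import *
import cv2
s=read_state(); print(s)
for n in ("top","scene"):
    im=read_camera(n); cv2.imwrite(f"pics/{n}0.png",im[:,:,::-1]); c=calibration(n); print(n,c)
E
```

```text
pics
{'t': 0.0, 'joint_positions': array([-1.40111600e+00,  3.59502596e-01,  1.51141804e+00, -1.62728142e-05,
        1.27252099e+00, -1.15112207e-01]), 'joint_vel': array([-0.00075609, -0.00163419, -0.00063927, -0.00031603,  0.00126012,
        0.00055514]), 'joint_efforts': array([-2.68395568e-03, -5.15383387e+01, -2.70721543e+01,  6.70433650e-02,
        3.48384830e-02, -1.55781490e-04]), 'eef_pos': array([ 0.16843684, -0.57514882,  0.22181652]), 'tool_rot': array([-3.13975413e+00, -1.96927492e-04,  2.84797146e-01]), 'contact_force': array([-0.48527771, -0.62859026, -0.00469393]), 'wrist_torque': array([ 0.02598054, -0.01100556, -0.01113076]), 'grip_force': 0.0, 'gripper_width': 0.9982565966102851}
top {'fx': 492.5923990597082, 'fy': 492.5923990597082, 'cx': 321.03036759648313, 'cy': 234.20003401752035, 'R': array([[ 0.01836297, -0.99912497,  0.03757778],
       [-0.99339946, -0.0224882 , -0.11248022],
       [ 0.11322685, -0.03526428, -0.99294316]]), 't': array([-0.06675875,  0.51906821,  0.9013013 ])}
scene {'fx': 472.88743115503195, 'fy': 472.88743115503195, 'cx': 324.69389410370223, 'cy': 232.94828504396534, 'R': array([[ 8.18589921e-01,  5.74378349e-01,  2.31765142e-04],
       [ 3.74614544e-01, -5.33585490e-01, -7.58254883e-01],
       [-4.35401521e-01,  6.20786628e-01, -6.51958187e-01]]), 't': array([-0.39031876, -0.18921878,  1.19219367])}
```

View pics/top0.png

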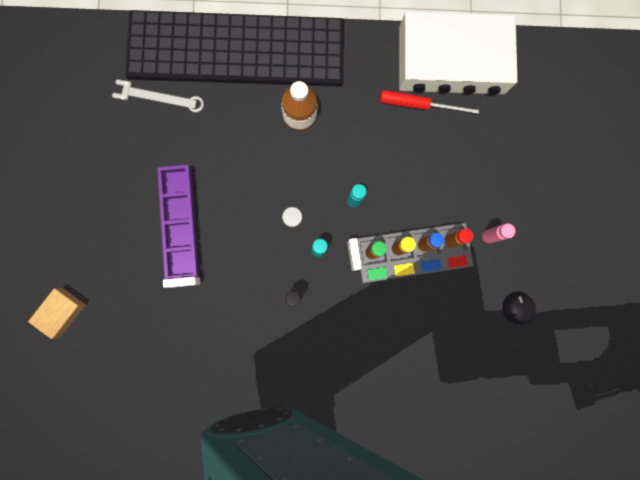

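View pics/scene0.png

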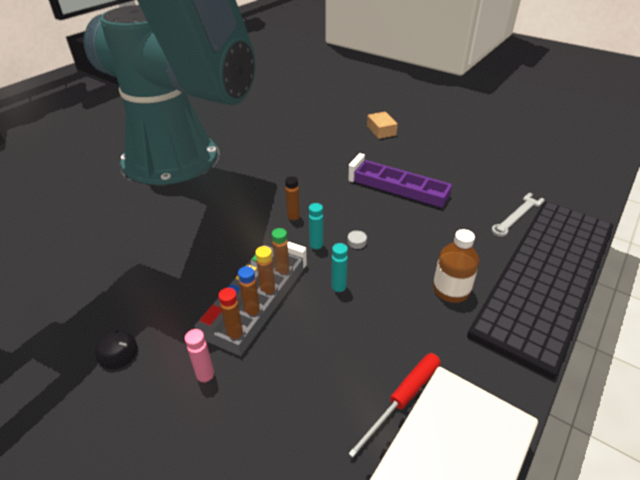

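The top view shows the rack with its white block at (354,254). From that end the caps are green (378,249), yellow (407,244), blue (436,240) and red (465,236). The empty tray has its white block at (181,282).

The look-alikes to leave alone are turquoise at (357,195) and (320,247), pink at (505,232), and a black-capped vial at (293,298). The four job vials are the ones standing in the rack beside tags of their own colour.

```bash
cat > h.py <<'E'
from cell import *
import cv2, numpy as np
def ray(c,u,z):
    u=np.atleast_2d(np.asarray(u,float))
    d=np.c_[(u[:,0]-c["cx"])/c["fx"],(u[:,1]-c["cy"])/c["fy"],np.ones(len(u))]@c["R"]
    C=-c["R"].T@c["t"]; return (C+d*((z-C[2])/d[:,2])[:,None])
def tri(cs,us):
    A=np.zeros((3,3));b=np.zeros(3)
    for c,u in zip(cs,us):
        C=-c["R"].T@c["t"]; d=ray(c,u,0)[0]-C; d/=np.linalg.norm(d); P=np.eye(3)-np.outer(d,d); A+=P;b+=P@C
    return np.linalg.solve(A,b)
HUE={"blue":(104,122),"yellow":(22,34),"red":(0,5),"green":(50,75),"violet":(128,145)}
def blobs(im,col,smin=120,vmin=60,amin=25):
    h=cv2.cvtColor(im,cv2.COLOR_RGB2HSV);lo,hi=HUE[col]
    m=cv2.inRange(h,(lo,smin,vmin),(hi,255,255))
    if col=="red": m|=cv2.inRange(h,(175,smin,vmin),(180,255,255))
    n,l,st,ce=cv2.connectedComponentsWithStats(m)
    return m,sorted([(int(st[i,4]),*ce[i].round(1)) for i in range(1,n) if st[i,4]>=amin],reverse=True)
E
python3 - <<'E'
from h import *
np.set_printoptions(precision=4,suppress=True)
top=cv2.imread("pics/top0.png")[:,:,::-1].copy();sc=cv2.imread("pics/scene0.png")[:,:,::-1].copy()
T=calibration("top");S=calibration("scene")
for c in ("blue","yellow","red","green"):
    print(c,[tuple(map(float,b)) for b in blobs(top,c)[1]][:4],[tuple(map(float,b)) for b in blobs(sc,c)[1]][:4])
m,b=blobs(top,"violet",80,30);print(b[:3])
k=np.argwhere(m)[:,::-1]
for z in (0,.03):
    P=ray(T,k,z)[:,:2]; print(z,cv2.minAreaRect((P*1000).astype(np.float32)))
h=cv2.cvtColor(top,cv2.COLOR_RGB2HSV);w=cv2.inRange(h,(0,0,170),(180,50,255))
n,l,st,ce=cv2.connectedComponentsWithStats(w)
for i in range(1,n):
    if st[i,4]>40 and ce[i][1]>150: print("white",st[i],ce[i],ray(T,ce[i],.045))
E
```

```text
blue [(200.0, 430.7, 265.2), (176.0, 436.4, 239.7)] [(224.0, 245.5, 273.9), (46.0, 234.2, 286.9)]
yellow [(222.0, 404.0, 269.1), (198.0, 407.5, 243.9)] [(217.0, 262.8, 253.5)]
red [(699.0, 404.7, 99.6), (207.0, 457.6, 261.2), (202.0, 465.1, 235.5)] [(1163.0, 415.1, 380.0), (278.0, 227.0, 296.3), (262.0, 210.5, 314.4)]
green [(190.0, 376.8, 273.2), (169.0, 378.5, 248.2)] [(183.0, 279.0, 234.7)]
[(3926, np.float64(177.7), np.float64(221.2))]
0 ((571.9664916992188, -6.30169677734375), (221.32139587402344, 526.1187744140625), 7.031917095184326)
0.03 ((567.0340576171875, -6.833465576171875), (214.37493896484375, 509.6059265136719), 7.031905174255371)
white [282 207  20  19 288] [291.7083 216.4375] [[ 0.5508 -0.0003  0.045 ]]
white [349 238  14  32 308] [354.9091 253.8312] [[ 0.4834 -0.1193  0.045 ]]
white [163 277  33  11 282] [178.7447 281.7908] [[0.4255 0.2022 0.045 ]]
```

```bash
python3 - <<'E'
from h import *
np.set_printoptions(precision=4,suppress=True)
top=cv2.imread("pics/top0.png")[:,:,::-1].copy();T=calibration("top");S=calibration("scene")
tag=np.r_[ray(T,[(376.8,273.2),(404,269.1),(430.7,265.2),(457.6,261.2)],.035)]
cap_t=[(378.5,248.2),(407.5,243.9),(436.4,239.7),(465.1,235.5)];cap_s=[(279,234.7),(262.8,253.5),(245.5,273.9),(227,296.3)]
print("tags",tag[:,:2],np.linalg.norm(np.diff(tag,axis=0),axis=1))
y=tag[0]-tag[3];yaw=np.arctan2(-y[0],y[1]);print("rack yaw",yaw)
ex=np.array([np.cos(yaw),np.sin(yaw),0]);print("pockets",(tag+.042*ex)[:,:2])
print("caps tri",np.array([tri((T,S),u) for u in zip(cap_t,cap_s)]));print("caps z.1",ray(T,cap_t,.1)[:,:2])
m,_=blobs(top,"violet",80,30);n,l,st,ce=cv2.connectedComponentsWithStats(m);i=1+st[1:,4].argmax()
k=np.argwhere(l==i)[:,::-1]
for z in (0,.03):
    P=ray(T,k,z)[:,:2]; r=cv2.minAreaRect((P*1000).astype(np.float32));print(z,r,cv2.boxPoints(r))
s=top[150:300,140:220];cv2.imwrite("pics/trayx7.png",cv2.resize(s[:,:,::-1],None,fx=4,fy=4,interpolation=cv2.INTER_NEAREST))
E
```

```text
tags [[ 0.4487 -0.1619]
 [ 0.4573 -0.2132]
 [ 0.4657 -0.2639]
 [ 0.4743 -0.3152]] [0.0521 0.0514 0.0521]
rack yaw 0.16569725690521717
pockets [[ 0.4901 -0.1549]
 [ 0.4988 -0.2062]
 [ 0.5071 -0.2569]
 [ 0.5157 -0.3083]]
caps tri [[ 0.4898 -0.1555  0.0979]
 [ 0.4982 -0.2072  0.0975]
 [ 0.5068 -0.2587  0.0976]
 [ 0.5156 -0.31    0.0976]]
caps z.1 [[ 0.49   -0.1548]
 [ 0.4987 -0.206 ]
 [ 0.5073 -0.2573]
 [ 0.5159 -0.3086]]
0 ((543.947509765625, 221.38363647460938), (221.267578125, 67.50589752197266), 6.860156536102295) [[430.0741 241.6801]
 [438.1375 174.6575]
 [657.8209 201.0872]
 [649.7576 268.1097]]
0.03 ((539.8945922851562, 213.70570373535156), (214.3228302001953, 65.38711547851562), 6.860170364379883) [[429.5952 233.3651]
 [437.4055 168.4461]
 [650.194  194.0463]
 [642.3837 258.9653]]
```

View pics/trayx7.png

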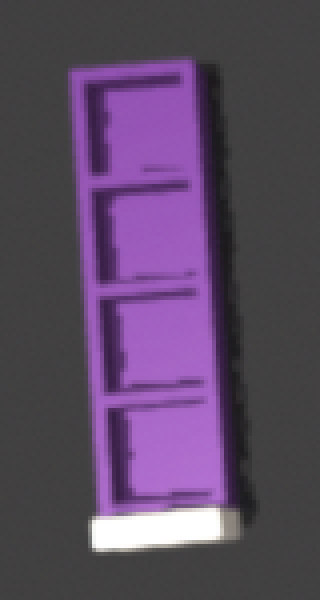

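The tags are 52 mm apart, as they must be, and pocket centres from the tags and the caps agree within 2 mm. The tray measures 59 × 214 mm, and its predicted white block position matches the measured one within 1 mm. Next I'll add a planning helper and enlarge the rack crop to confirm which vials to take.

```bash
cat >> h.py <<'E'
from scipy.spatial.transform import Rotation as Ro
RACK={"green":(.4900,-.1552),"yellow":(.4987,-.2064),"blue":(.5071,-.2574),"red":(.5158,-.3087)}
TRAY={"green":(.4621,.2074),"yellow":(.5137,.2136),"blue":(.5653,.2198),"red":(.6169,.2260)}
PR,PT=1.737,0.119
def to(xy,z,psi):
    """shift (mm) and turn (rad) in tool axes from the present pose to a tool-down pose"""
    s=read_state();R=Ro.from_euler("xyz",s["tool_rot"]);G=Ro.from_euler("xyz",[np.pi,0,psi])
    d=R.inv().apply(np.r_[xy,z]-s["eef_pos"])*1000
    print("at",s["eef_pos"].round(4),s["tool_rot"].round(3),"t",round(s["t"],2),"shift",d.round(1),"turn",(R.inv()*G).as_rotvec().round(3))
E
python3 - <<'E'
from h import *
to(RACK["green"],.175,PR)
top=cv2.imread("pics/top0.png");cv2.imwrite("pics/rackx4.png",cv2.resize(top[180:310,300:490+30],None,fx=3.5,fy=3.5))
E
```

```text
at [ 0.1685 -0.5752  0.2219] [-3.14  -0.     0.285] t 0.1 shift [ 426.6 -312.7   47.5] turn [-1.000e-03 -1.000e-03 -1.452e+00]
```

View pics/rackx4.png

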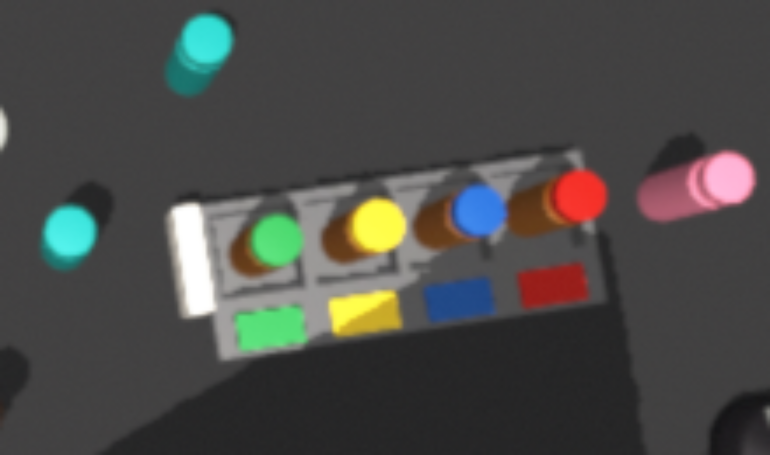

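The crop confirms it: green, yellow, blue and red stand in the rack beside matching tags, while turquoise and pink stand outside it. I'll start with green.

```bash
python3 -m inch '[[[50,-37,0],[0,0,-0.17],87],[[100,-74,10],[0,0,-0.35],87],[[155,-114,20],[0,0,-0.53],87],[[210,-154,30],[0,0,-0.71],87],[[265,-194,40],[0,0,-0.89],87],[[320,-234,47],[0,0,-1.07],87],[[373,-273,47],[0,0,-1.25],87],[[426,-312,47],[0,0,-1.43],87]]'; python3 -c "
from h import *
to(RACK['green'],.045,PR)"
```

```text
t: 1.1
eef_pos: [0.4713, -0.1799, 0.1756]
tool_rot: [-3.141, -0.0, 1.721]
contact_force: [0.6, -1.3, -0.3]
gripper_width: 0.989
grip_force: 0.0
at [ 0.4713 -0.1799  0.1756] [-3.141 -0.     1.721] t 1.1 shift [ 21.6  22.2 130.6] turn [-0.    -0.    -0.016]
```

```bash
python3 -m inch '[[[0,0,0],[0,0,-0.02],87],[[0,0,0],[0,0,-0.02],87],[[0,0,0],[0,0,-0.02],87]]'; python3 -c "
from h import *
to(RACK['green'],.045,PR)
s=read_state();im=read_camera('wrist');cv2.imwrite('pics/w1.png',im[:,:,::-1])
c=calibration('wrist');print(blobs(im,'green')[1][:3]);
for b in blobs(im,'green')[1][:2]: print(ray(c,b[1:],.103),ray(c,b[1:],.035))
"
```

```text
t: 1.48
eef_pos: [0.4697, -0.1829, 0.1758]
tool_rot: [-3.141, -0.0, 1.732]
contact_force: [-0.1, -0.5, -0.7]
gripper_width: 0.988
grip_force: 0.0
at [ 0.4697 -0.1829  0.1758] [-3.141 -0.     1.732] t 1.48 shift [ 24.   24.5 130.8] turn [-0.001 -0.    -0.005]
[(946, np.float64(353.7), np.float64(211.8)), (664, np.float64(296.2), np.float64(198.9))]
[[ 0.49025453 -0.15529533  0.103     ]] [[ 0.49902924 -0.16734299  0.035     ]]
[[ 0.45198169 -0.15290252  0.103     ]] [[ 0.44964743 -0.16425564  0.035     ]]
```

View pics/w1.png

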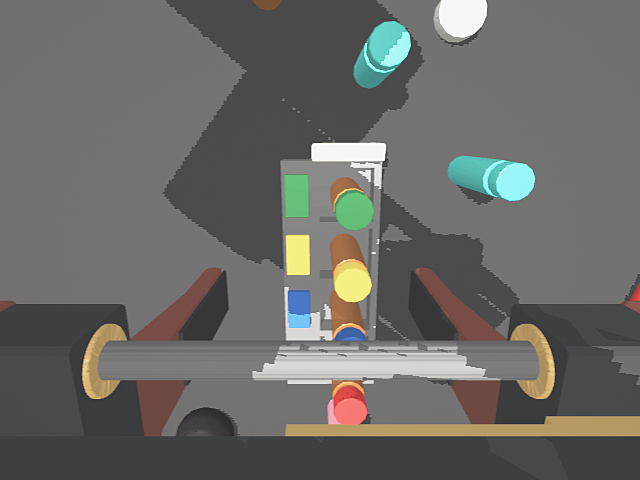

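The wrist view shows the row aligned between the fingers. The green cap at (354,212) lies at (0.490,-0.155), as measured before. I'll shift over it, check, then go down.

```bash
python3 -m inch '[[[24,24.5,0],[0,0,-0.005],87],[[24,24.5,0],[0,0,-0.005],87],[[24,24.5,30],[0,0,-0.005],87],[[24,24.5,60],[0,0,-0.005],87],[[24,24.5,90],[0,0,-0.005],87],[[24,24.5,115],[0,0,-0.005],87],[[24,24.5,130],[0,0,-0.005],87],[[24,24.5,130],[0,0,-0.005],87]]'; python3 -c "
from h import *
to(RACK['green'],.045,PR)"
```

```text
t: 2.52
eef_pos: [0.4898, -0.1545, 0.0452]
tool_rot: [-3.14, -0.001, 1.739]
contact_force: [0.2, -0.2, -0.5]
gripper_width: 0.996
grip_force: 0.0
at [ 0.4898 -0.1545  0.0452] [-3.140e+00 -1.000e-03  1.739e+00] t 2.52 shift [-0.7  0.1  0.2] turn [-0.002 -0.001  0.002]
```

Now close the fingers, wait, and lift.

```bash
python3 -m inch '[[[0,0,0],[0,0,0],55],[[0,0,0],[0,0,0],40],[[0,0,0],[0,0,0],30],[[0,0,0],[0,0,0],25],[[0,0,0],[0,0,0],20],[[0,0,0],[0,0,0],20],[[0,0,0],[0,0,0],20],[[0,0,0],[0,0,0],20]]'
```

```text
t: 3.52
eef_pos: [0.4908, -0.154, 0.046]
tool_rot: [-3.141, -0.0, 1.74]
contact_force: [-0.9, 0.8, 0.6]
gripper_width: 0.305
grip_force: 30.0
```

```bash
sed -i 's/^PR,PT=.*/PR,PT=1.737,3.261/' h.py; python3 -m inch '[[[0,0,-3],[0,0,0],20],[[0,0,-15],[0,0,0],20],[[0,0,-40],[0,0,0],20],[[0,0,-70],[0,0,0],20],[[0,0,-100],[0,0,0],20],[[0,0,-120],[0,0,0],20],[[0,0,-130],[0,0,0],20],[[0,0,-130],[0,0,0],20]]'; python3 -c "
from h import *
to(TRAY['green'],.175,PT)"
```

```text
t: 4.53
eef_pos: [0.4912, -0.1542, 0.1767]
tool_rot: [3.14, 0.001, 1.74]
contact_force: [0.3, -0.1, -1.2]
gripper_width: 0.301
grip_force: 30.0
at [ 0.4912 -0.1542  0.1767] [3.14e+00 1.00e-03 1.74e+00] t 4.53 shift [361.4  32.1   1.4] turn [ 0.     0.002 -1.521]
```

```bash
python3 -m inch '[[[10,1,0],[0,0,-0.05],20],[[40,4,0],[0,0,-0.16],20],[[75,7,0],[0,0,-0.3],20],[[115,10,0],[0,0,-0.45],20],[[155,14,0],[0,0,-0.6],20],[[195,17,0],[0,0,-0.75],20],[[235,21,0],[0,0,-0.9],20],[[270,24,0],[0,0,-1.04],20]]'; python3 -c "
from h import *
to(TRAY['green'],.175,PT)"
```

```text
t: 5.52
eef_pos: [0.4676, 0.1179, 0.1749]
tool_rot: [-3.141, -0.002, 2.787]
contact_force: [-0.8, 0.5, 0.0]
gripper_width: 0.302
grip_force: 30.0
at [0.4676 0.1179 0.1749] [-3.141e+00 -2.000e-03  2.787e+00] t 5.53 shift [36.2 82.  -0. ] turn [-0.    -0.002 -0.474]
```

```bash
python3 -m inch '[[[12,27,0],[0,0,-0.15],20],[[24,54,0],[0,0,-0.3],20],[[33,75,0],[0,0,-0.43],20],[[36,82,0],[0,0,-0.475],20],[[36,82,0],[0,0,-0.475],20],[[36,82,0],[0,0,-0.475],20]]'; python3 -c "
from h import *
to(TRAY['green'],.0465,PT)"
```

```text
t: 6.28
eef_pos: [0.4642, 0.2048, 0.1757]
tool_rot: [-3.141, -0.001, -3.03]
contact_force: [0.2, -0.3, -0.5]
gripper_width: 0.305
grip_force: 30.0
at [0.4642 0.2048 0.1757] [-3.141e+00 -1.000e-03 -3.030e+00] t 6.28 shift [  1.7   2.8 129.2] turn [-0.    -0.001 -0.008]
```

```bash
python3 -m inch '[[[2,3,0],[0,0,-0.008],20],[[2,3,15],[0,0,-0.008],20],[[2,3,40],[0,0,-0.008],20],[[2,3,65],[0,0,-0.008],20],[[2,3,85],[0,0,-0.008],20],[[2,3,100],[0,0,-0.008],20],[[2,3,110],[0,0,-0.008],20],[[2,3,115],[0,0,-0.008],20]]'
python3 -c "
from h import *
to(TRAY['green'],.0465,PT)
im=read_camera('top');cv2.imwrite('pics/top1.png',im[:,:,::-1]);cv2.imwrite('pics/scene1.png',read_camera('scene')[:,:,::-1])"
```

```text
t: 7.28
eef_pos: [0.4621, 0.2083, 0.0604]
tool_rot: [3.142, -0.0, -3.021]
contact_force: [-0.5, -1.0, -1.1]
gripper_width: 0.304
grip_force: 30.0
at [0.4621 0.2083 0.0604] [ 3.142 -0.    -3.021] t 7.28 shift [ 0.1 -0.9 13.9] turn [ 0.    -0.     0.002]
```

View pics/scene1.png

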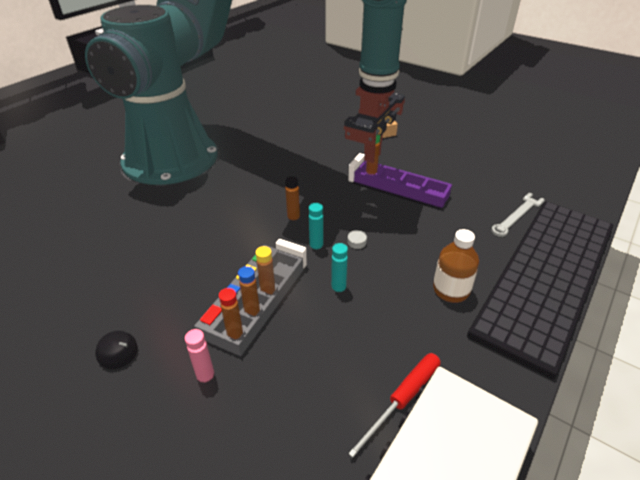

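The green vial at about (374,160) hangs over the tray's first pocket, next to its white block at (357,167). I'll lower it slowly and watch the force.

```bash
python3 -m inch '[[[0,-0.5,4],[0,0,0],20],[[0,-0.5,8],[0,0,0],20],[[0,-0.5,10],[0,0,0],20],[[0,-0.5,12],[0,0,0],20],[[0,-0.5,13],[0,0,0],20],[[0,-0.5,14],[0,0,0],20],[[0,-0.5,14],[0,0,0],20],[[0,-0.5,14],[0,0,0],20]]'
```

```text
t: 8.38
eef_pos: [0.4622, 0.2078, 0.047]
tool_rot: [3.141, 0.0, -3.02]
contact_force: [-0.3, -0.8, -1.1]
gripper_width: 0.304
grip_force: 30.0
```

```bash
python3 -m inch '[[[0,0,0.5],[0,0,0],20],[[0,0,1],[0,0,0],20],[[0,0,1],[0,0,0],20],[[0,0,1],[0,0,0],20]]'; python3 -m inch '[[[0,0,0.5],[0,0,0],20],[[0,0,0.5],[0,0,0],20],[[0,0,0.5],[0,0,0],20]]'
```

```text
t: 8.88
eef_pos: [0.4622, 0.2078, 0.046]
tool_rot: [3.141, 0.0, -3.02]
contact_force: [-0.1, -0.3, 0.2]
gripper_width: 0.307
grip_force: 30.0
t: 9.25
eef_pos: [0.4623, 0.2078, 0.0459]
tool_rot: [3.141, 0.0, -3.02]
contact_force: [-1.3, -0.9, 4.9]
gripper_width: 0.3
grip_force: 30.0
```

A force of 4.9 N upward shows it is on the floor. Release, then rise.

```bash
python3 -m inch '[[[0,0,0],[0,0,0],32],[[0,0,0],[0,0,0],45],[[0,0,0],[0,0,0],70],[[0,0,0],[0,0,0],87],[[0,0,0],[0,0,0],87],[[0,0,-30],[0,0,0],87],[[0,0,-80],[0,0,0],87],[[0,0,-130],[0,0,0],87]]'; python3 -c "
from h import *
to(RACK['yellow'],.175,PR)"
```

```text
t: 10.25
eef_pos: [0.4617, 0.2077, 0.1766]
tool_rot: [-3.142, -0.001, -3.02]
contact_force: [0.3, -0.0, -0.8]
gripper_width: 0.991
grip_force: 0.0
at [0.4617 0.2077 0.1766] [-3.142e+00 -1.000e-03 -3.020e+00] t 10.25 shift [  13.4 -415.5    1.7] turn [-1.000e-03 -1.000e-03  1.526e+00]
```

```bash
python3 -m inch '[[[2,-50,0],[0,0,0.17],87],[[4,-100,0],[0,0,0.35],87],[[5,-155,0],[0,0,0.53],87],[[7,-205,0],[0,0,0.71],87],[[8,-260,0],[0,0,0.89],87],[[10,-310,0],[0,0,1.07],87],[[12,-360,0],[0,0,1.25],87],[[13,-410,0],[0,0,1.43],87]]'; python3 -m inch '[[[0,0,0],[0,0,0],87],[[0,0,0],[0,0,0],87]]'; python3 -c "
from h import *
to(RACK['yellow'],.0455,PR)
for n in ('top','scene'):
    im=read_camera(n);cv2.imwrite(f'pics/{n}2.png',im[:,:,::-1]);print([tuple(map(float,b)) for b in blobs(im,'green')[1][:3]])
"
```

```text
t: 11.25
eef_pos: [0.4987, -0.2024, 0.1755]
tool_rot: [3.141, -0.0, 1.827]
contact_force: [0.2, 0.0, -0.0]
gripper_width: 0.994
grip_force: 0.0
t: 11.5
eef_pos: [0.4982, -0.2001, 0.1751]
tool_rot: [-3.141, -0.001, 1.834]
contact_force: [0.5, -0.4, 0.2]
gripper_width: 0.99
grip_force: 0.0
at [ 0.4982 -0.2001  0.1751] [-3.141e+00 -1.000e-03  1.834e+00] t 11.5 shift [ -6.4  -1.1 129.6] turn [-0.001 -0.001  0.097]
[(184.0, 168.4, 258.7), (182.0, 376.9, 273.3)]
[(106.0, 373.3, 143.1)]
```

View pics/top2.png

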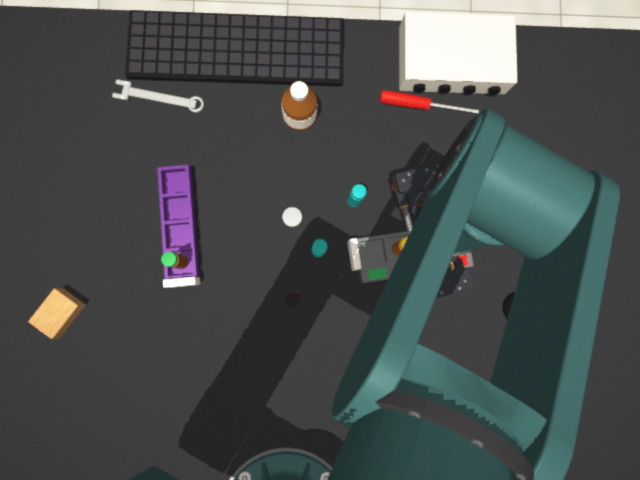

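Green stands in the first tray pocket, with its cap at (168,259) leaning outward only by parallax. Next is yellow.

```bash
python3 -m inch '[[[-6.4,-1,0],[0,0,0.097],87],[[-6.4,-1,0],[0,0,0.097],87],[[-6.4,-1,30],[0,0,0.097],87],[[-6.4,-1,60],[0,0,0.097],87],[[-6.4,-1,90],[0,0,0.097],87],[[-6.4,-1,115],[0,0,0.097],87],[[-6.4,-1,129.5],[0,0,0.097],87],[[-6.4,-1,129.5],[0,0,0.097],87]]'; python3 -c "
from h import *
to(RACK['yellow'],.0455,PR)"; python3 -m inch '[[[0,0,0],[0,0,0],55],[[0,0,0],[0,0,0],40],[[0,0,0],[0,0,0],30],[[0,0,0],[0,0,0],25],[[0,0,0],[0,0,0],20],[[0,0,0],[0,0,0],20],[[0,0,0],[0,0,0],20],[[0,0,0],[0,0,0],20]]'
```

```text
t: 12.6
eef_pos: [0.499, -0.2063, 0.0453]
tool_rot: [-3.14, -0.001, 1.737]
contact_force: [0.5, -0.6, 0.4]
gripper_width: 0.99
grip_force: 0.0
at [ 0.499  -0.2063  0.0453] [-3.140e+00 -1.000e-03  1.737e+00] t 12.6 shift [-0.  -0.3 -0.2] turn [-0.001 -0.001  0.   ]
t: 13.6
eef_pos: [0.4995, -0.2072, 0.0459]
tool_rot: [-3.141, -0.0, 1.736]
contact_force: [0.1, 0.2, 0.7]
gripper_width: 0.298
grip_force: 30.0
```

```bash
python3 -m inch '[[[0,0,-3],[0,0,0],20],[[0,0,-15],[0,0,0],20],[[0,0,-40],[0,0,0],20],[[0,0,-70],[0,0,0],20],[[0,0,-100],[0,0,0],20],[[0,0,-120],[0,0,0],20],[[0,0,-130],[0,0,0],20],[[0,0,-130],[0,0,0],20]]'; python3 -c "
from h import *
to(TRAY['yellow'],.175,PT)"
```

```text
t: 14.6
eef_pos: [0.4999, -0.2074, 0.1767]
tool_rot: [3.14, 0.001, 1.736]
contact_force: [-0.5, 0.9, -1.1]
gripper_width: 0.301
grip_force: 30.0
at [ 0.4999 -0.2074  0.1767] [3.140e+00 1.000e-03 1.736e+00] t 14.6 shift [413.   82.8   1.4] turn [ 0.     0.002 -1.525]
```

```bash
python3 -m inch '[[[10,2,0],[0,0,-0.05],20],[[45,9,0],[0,0,-0.16],20],[[85,17,0],[0,0,-0.3],20],[[130,26,0],[0,0,-0.45],20],[[175,35,0],[0,0,-0.6],20],[[220,44,0],[0,0,-0.75],20],[[265,53,0],[0,0,-0.9],20],[[310,62,0],[0,0,-1.05],20]]'; python3 -c "
from h import *
to(TRAY['yellow'],.175,PT)"
```

```text
t: 15.6
eef_pos: [0.5085, 0.1108, 0.1749]
tool_rot: [-3.141, -0.002, 2.793]
contact_force: [1.1, 0.2, -0.5]
gripper_width: 0.301
grip_force: 30.0
at [0.5085 0.1108 0.1749] [-3.141e+00 -2.000e-03  2.793e+00] t 15.6 shift [30.3 98.4 -0.1] turn [-0.    -0.002 -0.468]
```

```bash
python3 -m inch '[[[10,33,0],[0,0,-0.15],20],[[20,66,0],[0,0,-0.3],20],[[28,90,0],[0,0,-0.43],20],[[30,98,0],[0,0,-0.47],20],[[30,98,0],[0,0,-0.47],20],[[30,98,0],[0,0,-0.47],20]]'; python3 -c "
from h import *
to(TRAY['yellow'],.0465,PT)"
```

```text
t: 16.35
eef_pos: [0.5155, 0.2102, 0.1757]
tool_rot: [-3.141, -0.001, -3.029]
contact_force: [-0.5, 0.1, -0.9]
gripper_width: 0.299
grip_force: 30.0
at [0.5155 0.2102 0.1757] [-3.141e+00 -1.000e-03 -3.029e+00] t 16.35 shift [  1.3   3.6 129.2] turn [-0.    -0.001 -0.007]
```

```bash
python3 -m inch '[[[1.3,3.3,0],[0,0,-0.008],20],[[1.3,3.3,15],[0,0,-0.008],20],[[1.3,3.3,40],[0,0,-0.008],20],[[1.3,3.3,65],[0,0,-0.008],20],[[1.3,3.3,85],[0,0,-0.008],20],[[1.3,3.3,100],[0,0,-0.008],20],[[1.3,3.3,110],[0,0,-0.008],20],[[1.3,3.3,115],[0,0,-0.008],20]]'; python3 -m inch '[[[0,-0.3,4],[0,0,0],20],[[0,-0.3,8],[0,0,0],20],[[0,-0.3,10],[0,0,0],20],[[0,-0.3,12],[0,0,0],20],[[0,-0.3,13],[0,0,0],20],[[0,-0.3,14],[0,0,0],20],[[0,-0.3,14.5],[0,0,0],20],[[0,-0.3,14.5],[0,0,0],20]]'; python3 -c "
from h import *
to(TRAY['yellow'],.046,PT)"
```

```text
t: 17.35
eef_pos: [0.514, 0.2141, 0.0604]
tool_rot: [3.142, -0.0, -3.02]
contact_force: [-0.2, 0.1, 0.0]
gripper_width: 0.307
grip_force: 30.0
t: 18.35
eef_pos: [0.5142, 0.2139, 0.0465]
tool_rot: [3.141, 0.0, -3.019]
contact_force: [0.2, -0.2, -0.3]
gripper_width: 0.303
grip_force: 30.0
at [0.5142 0.2139 0.0465] [ 3.141  0.    -3.019] t 18.35 shift [ 0.5 -0.3  0.5] turn [0.    0.    0.003]
```

```bash
python3 -m inch '[[[0,0,0.5],[0,0,0],20],[[0,0,0.7],[0,0,0],20],[[0,0,0.7],[0,0,0],20]]'; python3 -m inch '[[[0,0,0.3],[0,0,0],20],[[0,0,0.3],[0,0,0],20]]'
```

```text
t: 18.73
eef_pos: [0.5143, 0.214, 0.046]
tool_rot: [3.141, 0.0, -3.019]
contact_force: [-0.6, 0.2, 0.9]
gripper_width: 0.302
grip_force: 30.0
t: 18.98
eef_pos: [0.5143, 0.214, 0.0459]
tool_rot: [3.141, 0.0, -3.019]
contact_force: [-1.1, 0.0, 5.7]
gripper_width: 0.304
grip_force: 30.0
```

Contact again (5.7 N). Release and go back.

```bash
python3 -m inch '[[[0,0,0],[0,0,0],32],[[0,0,0],[0,0,0],45],[[0,0,0],[0,0,0],70],[[0,0,0],[0,0,0],87],[[0,0,0],[0,0,0],87],[[0,0,-30],[0,0,0],87],[[0,0,-80],[0,0,0],87],[[0,0,-130],[0,0,0],87]]'; python3 -c "
from h import *
to(RACK['blue'],.175,PR)"
```

```text
t: 19.98
eef_pos: [0.5137, 0.2138, 0.1766]
tool_rot: [-3.142, -0.001, -3.019]
contact_force: [0.2, -0.3, 0.2]
gripper_width: 0.991
grip_force: 0.0
at [0.5137 0.2138 0.1766] [-3.142e+00 -1.000e-03 -3.019e+00] t 19.98 shift [  64.  -466.9    1.7] turn [-1.000e-03 -1.000e-03  1.527e+00]
```

```bash
python3 -m inch '[[[8,-56,0],[0,0,0.18],87],[[16,-112,0],[0,0,0.36],87],[[24,-168,0],[0,0,0.54],87],[[32,-225,0],[0,0,0.72],87],[[40,-285,0],[0,0,0.9],87],[[48,-345,0],[0,0,1.08],87],[[56,-405,0],[0,0,1.26],87],[[64,-465,0],[0,0,1.44],87]]'; python3 -m inch '[[[0,0,0],[0,0,0],87],[[0,0,0],[0,0,0],87]]'; python3 -c "
from h import *
to(RACK['blue'],.0455,PR)"
```

```text
t: 20.98
eef_pos: [0.507, -0.2574, 0.1755]
tool_rot: [3.141, -0.0, 1.818]
contact_force: [0.9, 1.0, -0.6]
gripper_width: 0.991
grip_force: 0.0
t: 21.22
eef_pos: [0.5068, -0.2549, 0.1751]
tool_rot: [-3.141, -0.001, 1.824]
contact_force: [-0.5, 0.6, 0.0]
gripper_width: 0.987
grip_force: 0.0
at [ 0.5068 -0.2549  0.1751] [-3.141e+00 -1.000e-03  1.824e+00] t 21.23 shift [ -2.7  -0.3 129.6] turn [-0.001 -0.001  0.087]
```

```bash
python3 -m inch '[[[-2.7,-0.3,0],[0,0,0.087],87],[[-2.7,-0.3,0],[0,0,0.087],87],[[-2.7,-0.3,30],[0,0,0.087],87],[[-2.7,-0.3,60],[0,0,0.087],87],[[-2.7,-0.3,90],[0,0,0.087],87],[[-2.7,-0.3,115],[0,0,0.087],87],[[-2.7,-0.3,129.5],[0,0,0.087],87],[[-2.7,-0.3,129.5],[0,0,0.087],87]]'; python3 -c "
from h import *
to(RACK['blue'],.0455,PR)"; python3 -m inch '[[[0,0,0],[0,0,0],55],[[0,0,0],[0,0,0],40],[[0,0,0],[0,0,0],30],[[0,0,0],[0,0,0],25],[[0,0,0],[0,0,0],20],[[0,0,0],[0,0,0],20],[[0,0,0],[0,0,0],20],[[0,0,0],[0,0,0],20]]'
```

```text
t: 22.22
eef_pos: [0.5072, -0.257, 0.0452]
tool_rot: [-3.14, -0.002, 1.739]
contact_force: [-0.5, -0.3, 0.8]
gripper_width: 0.985
grip_force: 0.0
at [ 0.5072 -0.257   0.0452] [-3.140e+00 -2.000e-03  1.739e+00] t 22.23 shift [-0.4 -0.2 -0.3] turn [-0.001 -0.002  0.002]
t: 23.22
eef_pos: [0.5077, -0.2581, 0.0459]
tool_rot: [-3.142, -0.0, 1.737]
contact_force: [0.5, -1.0, 0.1]
gripper_width: 0.303
grip_force: 30.0
```

```bash
python3 -m inch '[[[0,0,-3],[0,0,0],20],[[0,0,-15],[0,0,0],20],[[0,0,-40],[0,0,0],20],[[0,0,-70],[0,0,0],20],[[0,0,-100],[0,0,0],20],[[0,0,-120],[0,0,0],20],[[0,0,-130],[0,0,0],20],[[0,0,-130],[0,0,0],20]]'; python3 -c "
from h import *
to(TRAY['blue'],.175,PT)"
```

```text
t: 24.22
eef_pos: [0.5081, -0.2583, 0.1767]
tool_rot: [3.14, 0.001, 1.737]
contact_force: [-0.0, 0.5, -0.2]
gripper_width: 0.302
grip_force: 30.0
at [ 0.5081 -0.2583  0.1767] [3.140e+00 1.000e-03 1.737e+00] t 24.23 shift [462.1 135.5   1.5] turn [ 0.     0.002 -1.524]
```

```bash
python3 -m inch '[[[12,2,0],[0,0,-0.05],20],[[50,8,0],[0,0,-0.16],20],[[100,15,0],[0,0,-0.3],20],[[150,22,0],[0,0,-0.45],20],[[200,30,0],[0,0,-0.6],20],[[250,40,0],[0,0,-0.75],20],[[300,55,0],[0,0,-0.9],20],[[350,75,0],[0,0,-1.05],20]]'; python3 -c "
from h import *
to(TRAY['blue'],.175,PT)
print(tri((calibration('top'),calibration('scene')),((300,90),(464,238))))"
```

```text
t: 25.22
eef_pos: [0.5223, 0.1017, 0.175]
tool_rot: [-3.141, -0.002, 2.794]
contact_force: [-0.1, -0.8, -0.2]
gripper_width: 0.297
grip_force: 30.0
at [0.5223 0.1017 0.175 ] [-3.141e+00 -2.000e-03  2.794e+00] t 25.23 shift [-2.000e-01  1.257e+02 -1.000e-01] turn [-0.    -0.002 -0.467]
[ 0.76297554 -0.01136725  0.12464681]
```

```bash
python3 -m inch '[[[0,38,0],[0,0,-0.13],20],[[0,76,0],[0,0,-0.26],20],[[0,105,0],[0,0,-0.38],20],[[0,120,0],[0,0,-0.45],20],[[0,125,0],[0,0,-0.47],20],[[0,125,0],[0,0,-0.47],20],[[0,125,0],[0,0,-0.47],20]]'; python3 -c "
from h import *
to(TRAY['blue'],.0465,PT)"
```

```text
t: 26.1
eef_pos: [0.5667, 0.216, 0.1757]
tool_rot: [-3.141, -0.001, -3.027]
contact_force: [-0.5, 0.3, -0.3]
gripper_width: 0.304
grip_force: 30.0
at [0.5667 0.216  0.1757] [-3.141e+00 -1.000e-03 -3.027e+00] t 26.1 shift [  0.8   3.9 129.2] turn [-0.    -0.001 -0.005]
```

```bash
python3 -m inch '[[[0.8,3.5,0],[0,0,-0.005],20],[[0.8,3.5,15],[0,0,-0.005],20],[[0.8,3.5,40],[0,0,-0.005],20],[[0.8,3.5,65],[0,0,-0.005],20],[[0.8,3.5,85],[0,0,-0.005],20],[[0.8,3.5,100],[0,0,-0.005],20],[[0.8,3.5,110],[0,0,-0.005],20],[[0.8,3.5,115],[0,0,-0.005],20]]'; python3 -m inch '[[[0.3,-0.3,4],[0,0,0],20],[[0.3,-0.3,8],[0,0,0],20],[[0.3,-0.3,10],[0,0,0],20],[[0.3,-0.3,12],[0,0,0],20],[[0.3,-0.3,13],[0,0,0],20],[[0.3,-0.3,14],[0,0,0],20],[[0.3,-0.3,14.5],[0,0,0],20],[[0.3,-0.3,14.5],[0,0,0],20]]'; python3 -m inch '[[[0,0,0.3],[0,0,0],20],[[0,0,0.6],[0,0,0],20],[[0,0,0.6],[0,0,0],20]]'
```

```text
t: 27.1
eef_pos: [0.566, 0.22, 0.0605]
tool_rot: [3.142, -0.0, -3.022]
contact_force: [0.9, 0.2, 0.2]
gripper_width: 0.298
grip_force: 30.0
t: 28.1
eef_pos: [0.5658, 0.2198, 0.0465]
tool_rot: [3.141, -0.0, -3.021]
contact_force: [0.5, 0.7, -0.5]
gripper_width: 0.303
grip_force: 30.0
t: 28.48
eef_pos: [0.5659, 0.2198, 0.0459]
tool_rot: [3.141, 0.0, -3.021]
contact_force: [-0.3, 0.6, -0.5]
gripper_width: 0.304
grip_force: 30.0
```

```bash
python3 -m inch '[[[0,0,0.3],[0,0,0],20],[[0,0,0.3],[0,0,0],20]]'; python3 -m inch '[[[0,0,0.2],[0,0,0],20],[[0,0,0.2],[0,0,0],20]]'
```

```text
t: 28.72
eef_pos: [0.5659, 0.2198, 0.0459]
tool_rot: [3.141, 0.0, -3.021]
contact_force: [-1.8, -0.2, 3.7]
gripper_width: 0.3
grip_force: 30.0
t: 28.98
eef_pos: [0.5659, 0.2198, 0.0459]
tool_rot: [3.141, 0.0, -3.021]
contact_force: [-0.6, 0.3, 6.6]
gripper_width: 0.303
grip_force: 30.0
```

Contact at 6.6 N. Release and return.

```bash
python3 -m inch '[[[0,0,0],[0,0,0],32],[[0,0,0],[0,0,0],45],[[0,0,0],[0,0,0],70],[[0,0,0],[0,0,0],87],[[0,0,0],[0,0,0],87],[[0,0,-30],[0,0,0],87],[[0,0,-80],[0,0,0],87],[[0,0,-130],[0,0,0],87]]'; python3 -c "
from h import *
to(RACK['red'],.175,PR)"
```

```text
t: 29.98
eef_pos: [0.5654, 0.2196, 0.1764]
tool_rot: [-3.142, -0.001, -3.021]
contact_force: [0.9, -0.3, -0.6]
gripper_width: 0.989
grip_force: 0.0
at [0.5654 0.2196 0.1764] [-3.142e+00 -1.000e-03 -3.021e+00] t 29.98 shift [ 112.6 -518.5    1.6] turn [-1.000e-03 -1.000e-03  1.525e+00]
```

```bash
python3 -m inch '[[[12,-55,0],[0,0,0.18],87],[[24,-112,0],[0,0,0.36],87],[[36,-168,0],[0,0,0.54],87],[[48,-225,0],[0,0,0.72],87],[[60,-282,0],[0,0,0.9],87],[[73,-340,0],[0,0,1.08],87],[[86,-400,0],[0,0,1.26],87],[[99,-457,0],[0,0,1.42],87]]'; python3 -m inch '[[[0,0,0],[0,0,0],87],[[0,0,0],[0,0,0],87]]'; python3 -c "
from h import *
to(RACK['red'],.175,PR)
im=read_camera('top');cv2.imwrite('pics/top3.png',im[:,:,::-1])"
```

```text
t: 30.98
eef_pos: [0.522, -0.2479, 0.1755]
tool_rot: [3.141, 0.0, 1.836]
contact_force: [0.7, 0.1, -0.1]
gripper_width: 0.991
grip_force: 0.0
t: 31.22
eef_pos: [0.5219, -0.2454, 0.1751]
tool_rot: [-3.141, -0.001, 1.842]
contact_force: [-0.5, 1.0, 0.0]
gripper_width: 0.991
grip_force: 0.0
at [ 0.5219 -0.2454  0.1751] [-3.141e+00 -1.000e-03  1.842e+00] t 31.23 shift [-59.4 -22.9   0. ] turn [-0.    -0.001  0.105]
```

View pics/top3.png

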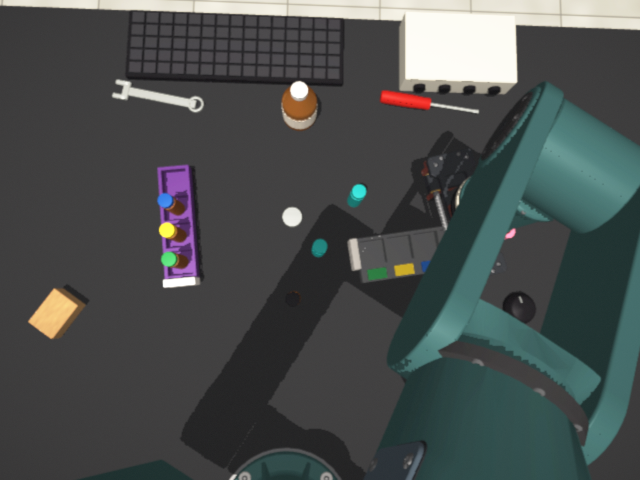

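Green (168,259), yellow (167,230) and blue (165,200) stand in the tray in order. Now red.

```bash
python3 -m inch '[[[-30,-11,0],[0,0,0.05],87],[[-59.4,-22.9,0],[0,0,0.105],87],[[-59.4,-22.9,0],[0,0,0.105],87],[[-59.4,-22.9,0],[0,0,0.105],87]]'; python3 -c "
from h import *
to(RACK['red'],.0455,PR)"
```

```text
t: 31.78
eef_pos: [0.5162, -0.3072, 0.1752]
tool_rot: [-3.141, -0.001, 1.739]
contact_force: [-0.3, -0.2, -0.1]
gripper_width: 0.993
grip_force: 0.0
at [ 0.5162 -0.3072  0.1752] [-3.141e+00 -1.000e-03  1.739e+00] t 31.77 shift [ -1.6  -0.6 129.7] turn [-0.    -0.001  0.002]
```

```bash
python3 -m inch '[[[-1.3,-0.5,0],[0,0,0],87],[[-1.3,-0.5,30],[0,0,0],87],[[-1.3,-0.5,60],[0,0,0],87],[[-1.3,-0.5,90],[0,0,0],87],[[-1.3,-0.5,115],[0,0,0],87],[[-1.3,-0.5,129.7],[0,0,0],87],[[-1.3,-0.5,129.7],[0,0,0],87]]'; python3 -m inch '[[[0,0,0],[0,0,0],55],[[0,0,0],[0,0,0],40],[[0,0,0],[0,0,0],30],[[0,0,0],[0,0,0],25],[[0,0,0],[0,0,0],20],[[0,0,0],[0,0,0],20],[[0,0,0],[0,0,0],20],[[0,0,0],[0,0,0],20]]'
```

```text
t: 32.65
eef_pos: [0.5154, -0.3096, 0.0449]
tool_rot: [-3.14, -0.002, 1.738]
contact_force: [0.0, -0.3, -0.5]
gripper_width: 0.99
grip_force: 0.0
t: 33.65
eef_pos: [0.5158, -0.3105, 0.0456]
tool_rot: [-3.141, -0.0, 1.737]
contact_force: [-0.4, 0.2, 0.3]
gripper_width: 0.305
grip_force: 30.0
```

```bash
python3 -m inch '[[[0,0,-3],[0,0,0],20],[[0,0,-15],[0,0,0],20],[[0,0,-40],[0,0,0],20],[[0,0,-70],[0,0,0],20],[[0,0,-100],[0,0,0],20],[[0,0,-120],[0,0,0],20],[[0,0,-130],[0,0,0],20],[[0,0,-130],[0,0,0],20]]'; python3 -c "
from h import *
to(TRAY['red'],.175,PT)"
```

```text
t: 34.65
eef_pos: [0.5162, -0.3108, 0.1764]
tool_rot: [3.141, 0.001, 1.737]
contact_force: [-0.3, -0.5, -0.6]
gripper_width: 0.304
grip_force: 30.0
at [ 0.5162 -0.3108  0.1764] [3.141e+00 1.000e-03 1.737e+00] t 34.65 shift [512.8 188.    1.1] turn [ 0.     0.002 -1.524]
```

```bash
python3 -m inch '[[[12,4,0],[0,0,-0.05],20],[[50,18,0],[0,0,-0.16],20],[[100,36,0],[0,0,-0.3],20],[[150,55,0],[0,0,-0.45],20],[[200,73,0],[0,0,-0.6],20],[[250,92,0],[0,0,-0.75],20],[[300,110,0],[0,0,-0.9],20],[[350,128,0],[0,0,-1.05],20]]'; python3 -c "
from h import *
to(TRAY['red'],.175,PT)"
```

```text
t: 35.65
eef_pos: [0.5832, 0.0583, 0.1745]
tool_rot: [-3.141, -0.002, 2.794]
contact_force: [1.1, -0.2, -1.2]
gripper_width: 0.307
grip_force: 30.0
at [0.5832 0.0583 0.1745] [-3.141e+00 -2.000e-03  2.794e+00] t 35.65 shift [ 25.4 169.1  -0.5] turn [ 0.    -0.002 -0.467]
```

```bash
python3 -m inch '[[[6,42,0],[0,0,-0.12],20],[[13,84,0],[0,0,-0.24],20],[[19,125,0],[0,0,-0.35],20],[[23,150,0],[0,0,-0.42],20],[[25,164,0],[0,0,-0.47],20],[[25.4,168,0],[0,0,-0.47],20],[[25.4,168,0],[0,0,-0.47],20],[[25.4,168,0],[0,0,-0.47],20]]'; python3 -c "
from h import *
to(TRAY['red'],.0465,PT)"
```

```text
t: 36.65
eef_pos: [0.6188, 0.221, 0.1757]
tool_rot: [-3.141, -0.0, -3.028]
contact_force: [-1.4, 1.0, -1.2]
gripper_width: 0.302
grip_force: 30.0
at [0.6188 0.221  0.1757] [-3.141 -0.    -3.028] t 36.65 shift [  1.3   5.2 129.2] turn [-0.    -0.    -0.006]
```

```bash
python3 -m inch '[[[1.3,4.8,0],[0,0,-0.006],20],[[1.3,4.8,15],[0,0,-0.006],20],[[1.3,4.8,40],[0,0,-0.006],20],[[1.3,4.8,65],[0,0,-0.006],20],[[1.3,4.8,85],[0,0,-0.006],20],[[1.3,4.8,100],[0,0,-0.006],20],[[1.3,4.8,110],[0,0,-0.006],20],[[1.3,4.8,115],[0,0,-0.006],20]]'; python3 -m inch '[[[0,0,4],[0,0,0],20],[[0,0,8],[0,0,0],20],[[0,0,10],[0,0,0],20],[[0,0,12],[0,0,0],20],[[0,0,13],[0,0,0],20],[[0,0,14],[0,0,0],20],[[0,0,14.5],[0,0,0],20],[[0,0,14.5],[0,0,0],20]]'; python3 -m inch '[[[0,0,0.3],[0,0,0],20],[[0,0,0.6],[0,0,0],20],[[0,0,0.6],[0,0,0],20]]'
```

```text
t: 37.65
eef_pos: [0.6169, 0.2267, 0.0601]
tool_rot: [3.141, -0.0, -3.02]
contact_force: [0.2, 0.7, 0.1]
gripper_width: 0.3
grip_force: 30.0
t: 38.65
eef_pos: [0.617, 0.2268, 0.0462]
tool_rot: [3.141, -0.0, -3.02]
contact_force: [0.4, -1.0, -0.7]
gripper_width: 0.3
grip_force: 30.0
t: 39.02
eef_pos: [0.617, 0.2268, 0.0456]
tool_rot: [3.141, 0.0, -3.02]
contact_force: [0.1, -0.4, -0.3]
gripper_width: 0.303
grip_force: 30.0
```

```bash
python3 -m inch '[[[0,0,0.3],[0,0,0],20],[[0,0,0.3],[0,0,0],20]]'; python3 -m inch '[[[0,0,0.2],[0,0,0],20],[[0,0,0.2],[0,0,0],20]]'
```

```text
t: 39.28
eef_pos: [0.6171, 0.2268, 0.0456]
tool_rot: [3.141, 0.0, -3.02]
contact_force: [-0.2, -0.7, 3.7]
gripper_width: 0.304
grip_force: 30.0
t: 39.52
eef_pos: [0.6171, 0.2268, 0.0456]
tool_rot: [3.141, 0.0, -3.02]
contact_force: [-1.2, -1.3, 4.7]
gripper_width: 0.304
grip_force: 30.0
```

Seated. Release, rise and move clear of the tray.

```bash
python3 -m inch '[[[0,0,0],[0,0,0],32],[[0,0,0],[0,0,0],45],[[0,0,0],[0,0,0],70],[[0,0,0],[0,0,0],87],[[0,0,0],[0,0,0],87],[[0,0,-30],[0,0,0],87],[[0,0,-80],[0,0,0],87],[[0,0,-130],[0,0,0],87]]'; python3 -m inch '[[[10,-50,0],[0,0,0],87],[[20,-100,0],[0,0,0],87],[[30,-150,0],[0,0,0],87],[[40,-200,0],[0,0,0],87],[[50,-250,0],[0,0,0],87],[[50,-250,0],[0,0,0],87],[[50,-250,0],[0,0,0],87]]'; python3 -c "
from h import *
T,S=calibration('top'),calibration('scene')
t=read_camera('top');s=read_camera('scene')
cv2.imwrite('pics/topf.png',t[:,:,::-1]);cv2.imwrite('pics/scenef.png',cv2.resize(s[100:260,300:500,::-1],None,fx=3.5,fy=3.5))
for c in RACK:
    g=[b for b in blobs(t,c)[1] if b[1]<220 and b[2]>150];h=[b for b in blobs(s,c)[1] if 330<b[1]<460 and b[2]<210]
    print(c,g and ray(T,g[0][1:],.1)[0,:2].round(4),TRAY[c],g and h and tri((T,S),(g[0][1:],h[0][1:])).round(4))"
```

```text
t: 40.52
eef_pos: [0.6166, 0.2266, 0.1761]
tool_rot: [-3.142, -0.001, -3.02]
contact_force: [0.6, 0.9, 0.4]
gripper_width: 0.991
grip_force: 0.0
t: 41.4
eef_pos: [0.5975, -0.0271, 0.1751]
tool_rot: [3.141, 0.0, -3.021]
contact_force: [-0.5, 0.3, 0.8]
gripper_width: 0.99
grip_force: 0.0
green [] (0.4621, 0.2074) []
yellow [0.5158 0.2207] (0.5137, 0.2136) [0.5167 0.2228 0.093 ]
blue [0.5662 0.2202] (0.5653, 0.2198) [0.566  0.2204 0.0976]
red [0.6164 0.2267] (0.6169, 0.226) [0.5435 0.152  0.2397]
```

View pics/topf.png

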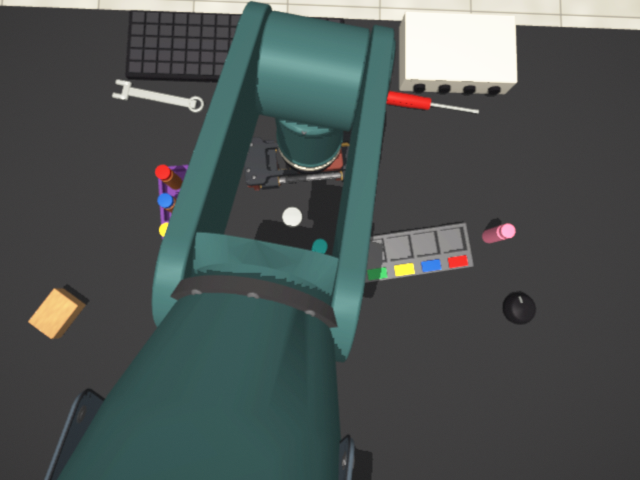

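View pics/scenef.png

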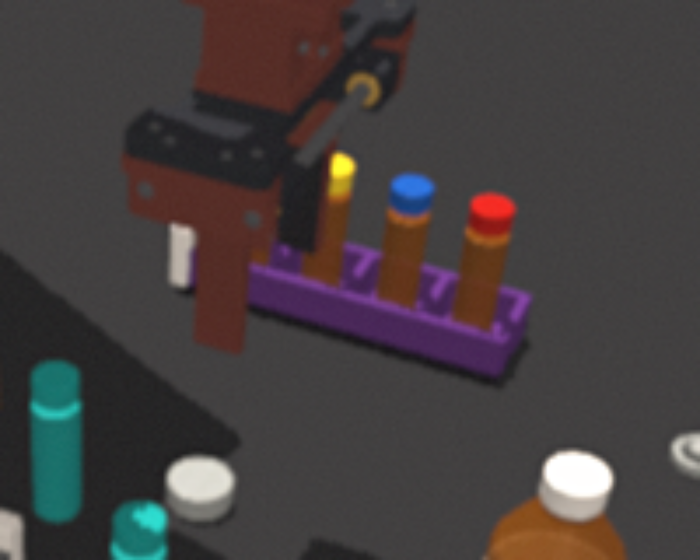

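Blue and red stand upright in the tray, but the arm hides green and part of yellow. I'll move further aside to see all four.

```bash
python3 -m inch '[[[0,-50,-10],[0,0,0],87],[[0,-100,-20],[0,0,0],87],[[0,-150,-30],[0,0,0],87],[[0,-200,-40],[0,0,0],87],[[0,-240,-40],[0,0,0],87],[[0,-240,-40],[0,0,0],87],[[0,-240,-40],[0,0,0],87]]'; python3 -c "
from h import *
T,S=calibration('top'),calibration('scene')
t=read_camera('top');s=read_camera('scene')
cv2.imwrite('pics/sceneg.png',cv2.resize(s[100:260,300:500,::-1],None,fx=3.5,fy=3.5))
for c in RACK:
    g=[b for b in blobs(t,c)[1] if b[1]<220 and b[2]>150];h=[b for b in blobs(s,c)[1] if 330<b[1]<460 and b[2]<210]
    print(c,g and ray(T,g[0][1:],.1)[0,:2].round(4),TRAY[c],g and h and tri((T,S),(g[0][1:],h[0][1:])).round(4))"
```

```text
t: 42.38
eef_pos: [0.6267, -0.2638, 0.2146]
tool_rot: [3.14, -0.001, -3.019]
contact_force: [0.4, 0.6, 1.0]
gripper_width: 0.99
grip_force: 0.0
green [0.4641 0.2082] (0.4621, 0.2074) [0.4638 0.2085 0.0976]
yellow [0.514  0.2141] (0.5137, 0.2136) [0.5141 0.2148 0.0968]
blue [0.5662 0.2202] (0.5653, 0.2198) [0.566  0.2204 0.0976]
red [0.6164 0.2267] (0.6169, 0.226) [0.6165 0.227  0.0979]
```

View pics/sceneg.png

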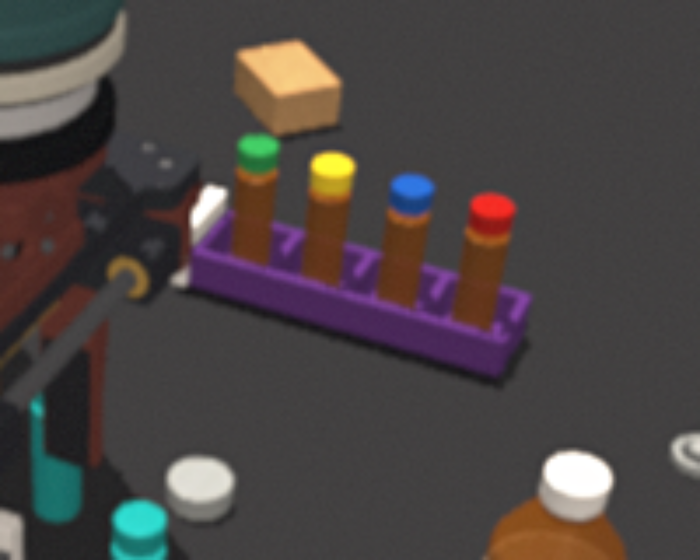

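The crop shows green (258,155), yellow (332,175), blue (411,195) and red (491,215) upright in order from the white end. Their cap heights of 0.097–0.098 m match those measured in the rack, and each is within 2 mm of its pocket centre.

```bash
python3 -c "
from cell import *
print(sign_off())"
```

```text
the job is handed in; nothing more can be done
None
```

All four vials stand upright on their pocket floors in the violet tray, in order from the white end: green, yellow, blue, red; the job was handed in at about 42 s of robot time, with no verdict shown.

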